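# Fill the ball carrier and hold it in the ioniser's air stream

## Task

Take the two 30 mm steel balls from the aluminium stand and put one into each empty pocket of the white carrier where it stands on the bench; leave the small ball in the stand and everything else on the bench alone. Then lift the full carrier by its handle, keep it level so that no ball rolls out of its pocket, and bring it to the ionising blower without touching the blower. Finish while holding the carrier still and level in the air stream to take off the static before weighing: straight in front of the grille, the carrier's plate at the height of the grille's centre and the plate's middle about 17 cm away from it.

Things in the scene. Friction and masses are not known exactly. Their poses are not given: they have to be found in the camera images.
- carrier: white plastic ball carrier, loose, 0.28 kg empty: plate 140 (x) by 130 (y) by 16 mm with four shallow round pockets, 22 mm across and 4 mm deep, near its corners, and one upright handle in the middle. Two pockets across a diagonal hold balls from the start, the other two are empty. Origin: centre of the underside; z up; any yaw
- handle (a point): middle of the grip bar of the carrier's handle; axes as the carrier's. The bar is 72 mm long (x), 12 mm thick (y), 26 mm tall, from 28 to 54 mm above the plate's top face, on a post under each end; this point is 57 mm above the carrier's underside. Beside its middle, 50 mm along x is free between the balls for the fingers
- deck (a point): centre of the top face of the carrier's plate, 16 mm above its underside
- well0 (a point): pocket 0 of the carrier, at x 40, y 36 mm in the carrier's frame: the point where the centre of a seated 30 mm ball lies, on the pocket's axis, 11 mm above the plate's top face
- well1 (a point): pocket 1 of the carrier, at x 40, y -36 mm in the carrier's frame: the point where the centre of a seated 30 mm ball lies, on the pocket's axis, 11 mm above the plate's top face
- well2 (a point): pocket 2 of the carrier, at x -40, y 36 mm in the carrier's frame: the point where the centre of a seated 30 mm ball lies, on the pocket's axis, 11 mm above the plate's top face
- well3 (a point): pocket 3 of the carrier, at x -40, y -36 mm in the carrier's frame: the point where the centre of a seated 30 mm ball lies, on the pocket's axis, 11 mm above the plate's top face
- ball0_center (a point): centre of a plain steel grinding ball, 30 mm diameter, 0.11 kg; seated in one carrier pocket from the start. The four 30 mm balls are alike. Its axes mean nothing
- ball1_center (a point): centre of a plain steel grinding ball, 30 mm diameter, 0.11 kg; seated in the carrier pocket across the diagonal from the start. The four 30 mm balls are alike. Its axes mean nothing
- ball2_center (a point): centre of a plain steel grinding ball, 30 mm diameter, 0.11 kg; in one pocket of the stand at the start, to be loaded. The four 30 mm balls are alike. Its axes mean nothing
- ball3_center (a point): centre of a plain steel grinding ball, 30 mm diameter, 0.11 kg; in another pocket of the stand at the start, to be loaded. The four 30 mm balls are alike. Its axes mean nothing
- small_ball_center (a point): centre of a 20 mm steel ball, 33 g, in the remaining pocket of the stand; too small for this job, it stays there
- stand: aluminium ball stand, fixed: a bar 190 mm (its x) by 56 mm (its y) by 16 mm high with three pockets in a row along x (62 mm apart, 22 mm across, 4 mm deep); which ball lies in which varies. A seated 30 mm ball's centre is 11 mm above the top face. Origin: centre of the underside
- blower: benchtop ionising blower, fixed, on the left side (+y) facing across the bench: white housing 84 mm deep (its x), 150 mm wide, from 35 to 225 mm above the bench, in a grey U bracket with a 120 x 170 mm foot; round grille of 116 mm on its front. It blows along its own -x. Origin: bench level under the housing's middle
- outlet (a point): centre of the blower's grille, on the front face, 130 mm above the bench; axes as the blower's: the air leaves along -x, z is up
- tube_block: bystander: white block 110 x 75 x 45 mm with dark tube holes, on a cold plate on the right; origin at its underside
- dish: bystander: clear closed petri dish, 92 mm across, 15 mm high; origin at its underside
- pad: bystander: black flat pad 120 x 85 x 17 mm; origin at its underside
- spatula: bystander: thin steel weighing spatula, 190 x 14 x 4 mm, lying between the two working places along its x axis; origin in its middle, underside
- jar: bystander: amber jar with white cap, 60 mm across, 75 mm high; origin at its underside
- bottle: bystander: clear bottle with cap, 70 mm across, 150 mm high; origin at its underside
- pen: bystander: marker pen, 120 mm long, 16 mm thick; origin in its middle, underside

How it is judged:
By the outcome, as a careful person would: the job done as asked, in the order asked, and still so for the second after the job is handed in, while the arm keeps its last pose, push and grip.
It also fails if it takes over 66 s, if anything falls off the work surface, if the arm or the gripper's body presses on something with over 40 N, if the wrist force passes 120 N, or if a joint passes its speed limit or range.

## Robot

A 7-joint arm with a two-finger parallel gripper is mounted at the origin on the work surface. World frame = base frame: x ahead of the robot, y to its left, z up, the work surface at z = 0. Lengths are in m, angles in rad, forces in N, time in s.
With the tool pointing down it reaches from about 0.4 to 0.85 m from the base axis. Payload 10.4 kg.
Tool frame: the origin (TCP) lies on the centre line of the jaws, within the pads' length; the fingertips stand 11 mm ahead of it and the grasp point (between the pads) lies 8 mm behind it (tip_reach is the distance from the TCP to the fingertips, in m); z points along the fingers, y is the line along which they close (so a half turn about z gives the same grasp; the last joint's range is limited). The gripper opens to 85 mm and grips with 20 to 120 N. Pads are 22 mm wide; open, the fingers measure 114 mm over their backs; the gripper's body (76 mm by 85 mm) begins 54 mm behind the grasp point. The pads swing forward as they close: fully open they stand 13 mm farther back than shut.
Start: joints at [-1.195, 0.332, -0.065, 1.46, 0.022, 1.35, -0.088], TCP at [0.243, 0.576, 0.242] pointing down, gripper open.
Joint ranges: [-2.6, 2.6], [-0.5, 2.12], [-1.47, 1.34], [0.16, 2.42], [-1.27, 4.41], [0.06, 2.06], [-2.6, 2.6]. Speed limits (rad/s): [2.22, 2.22, 2.79, 2.79, 3.14, 3.14, 3.14].

## Interface

Orientations are given as a unit quaternion [x, y, z, w].
In Python, from workcell import get_obs, camera, hand_in, tip_reach gives the robot as it stands. The module is installed in compiled form; this text tells all that it offers.
- The arm moves only by the tool move_arm, never from a script. Its argument "plan" is a list of rows, each an object with "delta_pos": the shift along the tool's x, y, z in normalised numbers (1 is 80 cm), a list of three; "turn": the turn, a rotation vector about the tool's x, y, z in parts of the range, where 1.0 means 4 rad, a list of three; "fingers": the closure, from 0 (fully open) to 1 (shut). A call has 1 to 12 rows; each row is the pose to reach, as a shift and turn from the pose commanded when the call began, along the tool's axes at that moment; what a row does not reach only later rows make up. A row lasts 1/8 s, in which the tool goes at most 62.5 mm and 10.7 degrees, less where a joint would pass 70% of its speed; a pose out of reach is approached as far as the arm can. Shift and turn numbers lie between -1 and 1, and a call with a number outside is refused. A call with a gripper value outside its range is refused whole. The fingers move at their own pace and stop on an object; "force" is the grip in N (left out, the last holds). Time passes only in rows, so rows that repeat a pose let the fingers close. It gives the time, the measured TCP pose, the force, the opening and the grip force at its end, in the units of the state.
- get_obs(): the state, without advancing time (a new reading comes with each control period).
- camera(name): name is "scene" or "top" or "wrist"; returns a dict with "color" (384x512x3 uint8, red, green, blue), "range_z" (384x512 float32, m along the optical axis (not along the pixel's ray), 0 where there is no reading), "fx", "fy", "cx", "cy" (pixels), "R" (3x3) and "t" (3): a world point X has camera coordinates R X + t; the wrist camera has in their place "tool_from_camera" (4x4, takes a point from camera to tool coordinates, whose origin is the TCP and whose axes are the flange's). Camera axes: x right, y down, z forward; pixel columns grow to the right and rows downward; lengths in m; the calibration is good to about 2 mm. The wrist camera is an equidistant fisheye: a pixel r from the principal point sees the ray r / f radians off the axis. A picture is of the moment at which its call begins: read the wrist's pose just before it.
- hand_in(): hands the job in; it is judged then, once.
The state is a dict: "clock": time; "joint_pos": joint angles; "joint_velocities": joint speeds; "tau": joint torques, N m; "position": TCP position; "ee_rot": TCP orientation; "ft_force": force on the tool from outside, world axes, zero at the start; "torque": the same for the moment, N m; "grip_width": opening from 0.0 (shut) to 1.0 (fully open); "grasp_force": force on a finger pad.
Only numpy, scipy, OpenCV 4.12 (cv2) and the standard library are available. Lean on these libraries where they do the work, as an engineer would, in place of code of your own. Each camera call takes 0.05 s, during which the arm holds its last target. There are 200 camera calls.

## Working session

There is one attempt and no reset: what is moved stays moved. The work goes in short steps, Python scripts to look and compute and a tool call to move; the robot and the scene stay as the last step left them, time stands still between calls to the robot, and variables do not carry over. Pictures are saved under pics/ and viewed, at most 10 in all, crops included, and the job is handed in when it is done.

Besides the shell and the picture viewer there is one more tool, called in YAML: its name, and indented under it one key for each argument. move_arm: Moves the arm, as the interface text tells. Its arguments: {"type":"object","properties":{"plan":{"type":"array","items":{"type":"object","properties":{"delta_pos":{"type":"array","items":{"type":"number"}},"turn":{"type":"array","items":{"type":"number"}},"fingers":{"type":"number"}}}},"force":{"type":"number"}},"required":["plan"]}

```bash
mkdir -p pics; cat > h.py <<'E'
import numpy as np, cv2
from scipy.spatial.transform import Rotation as Rn
from workcell import get_obs, camera, hand_in, tip_reach
def save(c,n,crop=None,s=1):
    im=c["color"][:,:,::-1]
    if crop: u0,v0,u1,v1=crop; im=im[v0:v1,u0:u1]
    cv2.imwrite(f"pics/{n}.png",cv2.resize(im,None,fx=s,fy=s,interpolation=cv2.INTER_CUBIC))
def cloud(c):
    z=c["range_z"].astype(float); v,u=np.mgrid[:z.shape[0],:z.shape[1]]
    P=np.stack([(u-c["cx"])/c["fx"]*z,(v-c["cy"])/c["fy"]*z,z],-1)
    W=(P-c["t"])@c["R"]; W[z==0]=np.nan
    return W
def ray(c,u,v):
    d=np.array([(u-c["cx"])/c["fx"],(v-c["cy"])/c["fy"],1.])@c["R"]
    return -c["R"].T@c["t"], d/np.linalg.norm(d)
def atz(c,u,v,z):
    o,d=ray(c,u,v); return o+d*(z-o[2])/d[2]
E
python3 - <<'E'
from h import *
o=get_obs(); print({k:np.round(v,3) for k,v in o.items()},tip_reach)
for n in("top","scene"):
    c=camera(n); save(c,n,s=1.5); np.savez(n,**c); print(n,c["fx"],c["cx"],c["cy"],-c["R"].T@c["t"],c["R"].round(3).tolist())
E
```

```text
{'clock': np.float64(0.0), 'joint_pos': array([-1.195,  0.333, -0.065,  1.461,  0.022,  1.35 , -0.089]), 'joint_velocities': array([-0.001, -0.001,  0.001, -0.001, -0.001, -0.   ,  0.001]), 'tau': array([-0.0000e+00, -6.2546e+01,  4.9000e-02, -3.9159e+01,  1.6000e-02,
        1.0000e-02,  0.0000e+00]), 'position': array([0.243, 0.576, 0.241]), 'ee_rot': array([ 0.198,  0.98 , -0.001, -0.   ]), 'ft_force': array([0.498, 0.707, 0.391]), 'torque': array([-0.003, -0.018, -0.051]), 'grasp_force': np.float64(0.0), 'grip_width': np.float64(0.998)} 0.011
top 434.89991688425835 260.9277520565956 186.4870431161984 [ 4.30469163e-01 -2.45174174e-04  1.46031849e+00] [[0.028, -0.999, 0.018], [-0.997, -0.029, -0.071], [0.071, -0.016, -0.997]]
scene 404.7438833736693 257.6352784375085 190.98721500451578 [1.15849068 0.77662022 1.36866274] [[-0.8, 0.6, 0.002], [0.472, 0.632, -0.614], [-0.37, -0.49, -0.789]]
```

View pics/top.png

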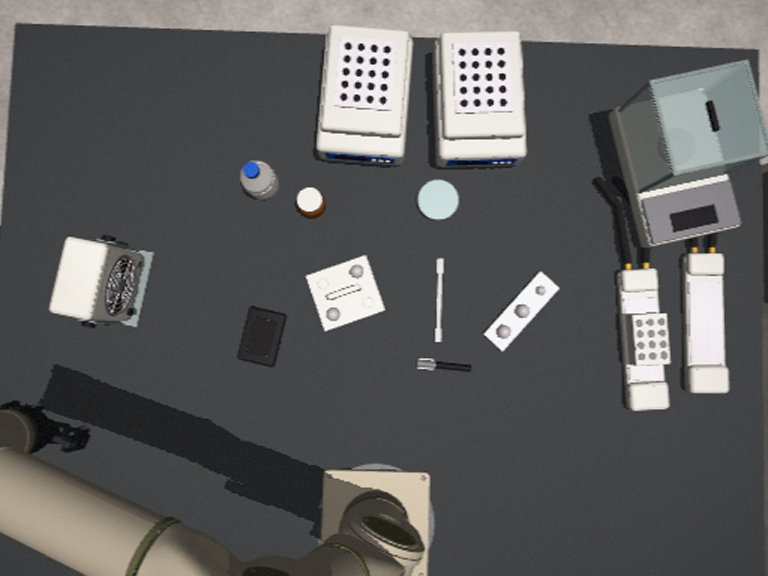

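View pics/scene.png

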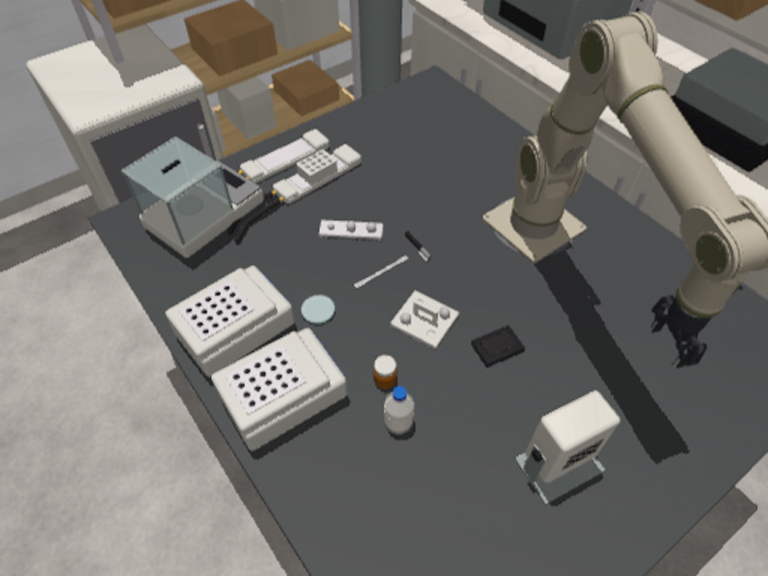

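The top view (at 1.5x) shows the carrier near (345,292). Its balls sit at (357,271) and (333,314), and the empty pockets are near (321,280) and (368,302). The stand's 30 mm balls are at (503,331) and (522,311), with the small ball at (541,290). The blower grille is near (122,285). The scene view shows the same layout. Next I'll measure from both depth maps and an enlarged crop.

```bash
python3 - <<'E'
from h import *
T=dict(np.load("top.npz"));S=dict(np.load("scene.npz"))
a=cv2.resize(T["color"][165:240,195:385,::-1],None,fx=4,fy=4,interpolation=cv2.INTER_CUBIC)
b=cv2.resize(S["color"][135:240,205:315,::-1],None,fx=2.8,fy=2.8,interpolation=cv2.INTER_CUBIC)
out=np.zeros((600,760,3),np.uint8); out[:300]=a[:, :760]; out[302:302+b.shape[0],:b.shape[1]]=b[:298]
g=cv2.resize(T["color"][150:225,25:105,::-1],None,fx=3.8,fy=3.8,interpolation=cv2.INTER_CUBIC)
out[302:302+g.shape[0],400:400+g.shape[1]]=g[:298]
cv2.imwrite("pics/crop1.png",out)
for n,c in(("top",T),("scene",S)):
    W=cloud(c); z=W[...,2]
    def box(x0,x1,y0,y1,z0,z1):
        m=(W[...,0]>x0)&(W[...,0]<x1)&(W[...,1]>y0)&(W[...,1]<y1)&(z>z0)&(z<z1); return W[m],np.argwhere(m)
    g=atz(T,345/1.5,292/1.5,.016); s=atz(T,522/1.5,311/1.5,.016)
    for nm,q,r in(("carrier",g,.1),("stand",s,.12)):
        P,_=box(q[0]-r,q[0]+r,q[1]-r,q[1]+r,.010,.1)
        pl=P[(P[:,2]<.021)]
        rect=cv2.minAreaRect(pl[:,:2].astype(np.float32)); print(n,nm,"rough",q.round(3),len(pl),"top z",np.median(pl[:,2]).round(4),rect)
        hi=P[P[:,2]>.024]
        print("  hi",hi[:,2].max().round(4),len(hi))
    # balls
    for nm,(u,v) in dict(b357=(357,271),b333=(333,314),s503=(503,331),s522=(522,311),s541=(541,290)).items():
        q=atz(T,u/1.5,v/1.5,.03)
        P,_=box(q[0]-.02,q[0]+.02,q[1]-.02,q[1]+.02,.022,.06)
        d=np.linalg.norm(P[:,:2]-q[:2],axis=1); P=P[d<.019]
        from scipy.optimize import least_squares
        f=least_squares(lambda p:np.linalg.norm(P-p[:3],axis=1)-p[3],[*q[:2],.027,.015],loss="soft_l1",f_scale=.002)
        f2=least_squares(lambda p:np.linalg.norm(P-p[:3],axis=1)-(.010 if nm=="s541" else .015),[*q[:2],.027],loss="soft_l1",f_scale=.002)
        print(" ",nm,len(P),f.x.round(4),f2.x.round(4),P[:,2].max().round(3))
    P,_=box(.2,.7,.4,.85,.05,.3)
    P=P[(P[:,1]>.5)&(P[:,0]>.3)]
    print("blower n",len(P),P.min(0).round(3),P.max(0).round(3))
    t=P[P[:,2]>.215]; print("housing top",cv2.minAreaRect(t[:,:2].astype(np.float32)),np.median(t[:,2]))
E
```

```text
top carrier rough [0.503 0.079 0.016] 1298 top z 0.0153 ((0.5057379007339478, 0.07392421364784241), (0.1304982453584671, 0.1560007929801941), 21.05238151550293)
  hi 0.0761 224
top stand rough [ 0.473 -0.315  0.016] 751 top z 0.0158 ((0.4514843821525574, -0.33663660287857056), (0.1276407688856125, 0.1900157332420349), 48.89995193481445)
  hi 0.0472 153
  b357 61 [0.5504 0.0565 0.0283 0.0139] [0.5505 0.0564 0.0268] 0.044
  b333 68 [0.4546 0.1054 0.0261 0.0146] [0.4546 0.1054 0.0255] 0.045
  s503 66 [ 0.4265 -0.2706  0.0284  0.014 ] [ 0.4266 -0.271   0.027 ] 0.045
  s522 66 [ 0.4737 -0.3108  0.0304  0.0132] [ 0.4739 -0.3113  0.0276] 0.047
  s541 24 [ 0.5195 -0.351   0.0257  0.008 ] [ 0.5201 -0.3507  0.0222] 0.035
blower n 2777 [0.412 0.518 0.05 ] [0.598 0.625 0.234]
housing top ((0.5057018399238586, 0.5741655826568604), (0.08393951505422592, 0.14904868602752686), 80.62173461914062) 0.22324918304279004
scene carrier rough [0.503 0.079 0.016] 659 top z 0.0162 ((0.5220655798912048, 0.08701851218938828), (0.17475783824920654, 0.14291180670261383), 21.24152946472168)
  hi 0.0764 203
scene stand rough [ 0.473 -0.315  0.016] 297 top z 0.0164 ((0.46131691336631775, -0.31281912326812744), (0.21306945383548737, 0.2313554733991623), 0.9603238105773926)
  hi 0.0479 83
  b357 42 [0.5519 0.0547 0.0271 0.0144] [0.5516 0.0543 0.0264] 0.046
  b333 39 [0.4567 0.1053 0.0288 0.0141] [0.4563 0.1048 0.0275] 0.045
  s503 34 [ 0.4294 -0.2726  0.0282  0.0149] [ 0.4294 -0.2726  0.0281] 0.047
  s522 32 [ 0.4784 -0.3086  0.0348  0.0121] [ 0.4757 -0.3113  0.0303] 0.048
  s541 16 [ 0.522  -0.3537  0.027   0.0101] [ 0.5221 -0.3537  0.027 ] 0.038
blower n 2239 [0.432 0.524 0.051] [0.602 0.627 0.231]
housing top ((0.5087137222290039, 0.5749749541282654), (0.08385521173477173, 0.1490214318037033), 81.7055892944336) 0.22389604036603283
```

View pics/crop1.png

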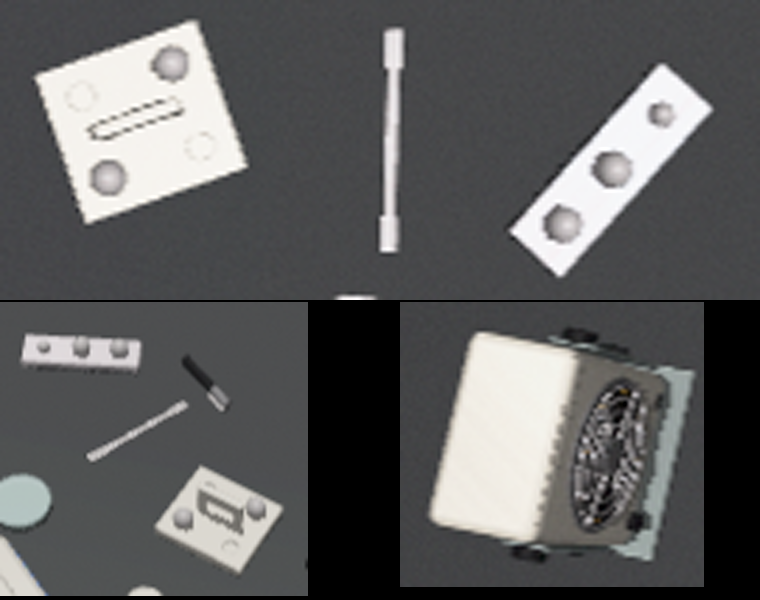

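The crop gives carrier yaw ≈ -69° (mod 180). The balls sit in wells 0 and 3, so wells 1 and 2 are empty (crop pixels (200,146) and (82,97)). The ball spacings of 107.6 mm and 61.7 mm match the text, and all 30 mm ball centres are at z≈27 mm. The blower front faces -y, slightly toward -x. I'll move over the carrier and refine with the wrist camera.

```bash
cat >> h.py <<'E'
def go(p,yaw):
    "delta in tool axes and turn for TCP at p, pointing down, tool y at world angle yaw (deg)"
    o=get_obs(); R=Rn.from_quat(o["ee_rot"]).as_matrix(); a=np.radians(yaw)
    y=np.array([np.cos(a),np.sin(a),0]); z=np.array([0,0,-1.]); T=np.c_[np.cross(y,z),y,z]
    print("t",round(float(o["clock"]),2),"pos",o["position"].round(4),"yaw",np.degrees(np.arctan2(R[1,1],R[0,1])).round(2),
     "tilt",np.degrees(np.arccos(-R[2,2])).round(2),"w",round(float(o["grip_width"]),3),
     "| delta",(R.T@(np.array(p)-o["position"])).round(4).tolist(),"turn",Rn.from_matrix(R.T@T).as_rotvec().round(4).tolist())
E
python3 -c "
from h import *
go([.48,.08,.30],-53)"
```

```text
t 0.1 pos [0.2426 0.5757 0.2416] yaw 67.15 tilt 0.07 w 1.001 | delta [-0.4113, -0.3647, -0.0579] turn [-0.0007, 0.0013, 2.0971]
```

The rows are not in the units I measure in: shifts go in shares of 80 cm and turns go in shares of 4 rad. I convert before sending: -0.411 m is -0.5138, -0.365 m is -0.4563, 2.097 rad is 0.5243.

move_arm:
  plan:
    - {"delta_pos":[-0.5138,-0.4563,-0.0725],"turn":[0,0,0.5243],"fingers":0}
    - {"delta_pos":[-0.5138,-0.4563,-0.0725],"turn":[0,0,0.5243],"fingers":0}
    - {"delta_pos":[-0.5138,-0.4563,-0.0725],"turn":[0,0,0.5243],"fingers":0}
    - {"delta_pos":[-0.5138,-0.4563,-0.0725],"turn":[0,0,0.5243],"fingers":0}
    - {"delta_pos":[-0.5138,-0.4563,-0.0725],"turn":[0,0,0.5243],"fingers":0}
    - {"delta_pos":[-0.5138,-0.4563,-0.0725],"turn":[0,0,0.5243],"fingers":0}
    - {"delta_pos":[-0.5138,-0.4563,-0.0725],"turn":[0,0,0.5243],"fingers":0}
    - {"delta_pos":[-0.5138,-0.4563,-0.0725],"turn":[0,0,0.5243],"fingers":0}
    - {"delta_pos":[-0.5138,-0.4563,-0.0725],"turn":[0,0,0.5243],"fingers":0}
    - {"delta_pos":[-0.5138,-0.4563,-0.0725],"turn":[0,0,0.5243],"fingers":0}
    - {"delta_pos":[-0.5138,-0.4563,-0.0725],"turn":[0,0,0.5243],"fingers":0}
    - {"delta_pos":[-0.5138,-0.4563,-0.0725],"turn":[0,0,0.5243],"fingers":0}

```text
clock: 1.6
position: [0.4795, 0.0799, 0.3001]
ee_rot: [0.948, 0.317, -0.0, -0.0]
ft_force: [0.2, -0.8, 0.0]
grip_width: 1.003
grasp_force: 0.0
```

```bash
python3 - <<'E'
from h import *
go([.48,-.26,.26],-130)
o=get_obs(); c=camera("wrist"); save(c,"w1",s=1.5); np.savez("w1",pos=o["position"],q=o["ee_rot"],**c)
print(c["fx"],c["fy"],c["cx"],c["cy"],c["tool_from_camera"].round(4).tolist(), np.abs(o["joint_velocities"]).max())
E
```

```text
t 1.6 pos [0.4795 0.0799 0.3001] yaw -53.04 tilt 0.03 w 1.003 | delta [-0.204, 0.2719, 0.0401] turn [0.0001, 0.0005, 1.3433]
297.3186396354542 297.3186396354542 255.82792211468774 194.67207412306365 [[0.0005, -0.9508, -0.3099, 0.0796], [1.0, 0.0005, 0.0, 0.0004], [0.0001, -0.3099, 0.9508, -0.1308], [0.0, 0.0, 0.0, 1.0]] 0.18832679595401658
```

View pics/w1.png

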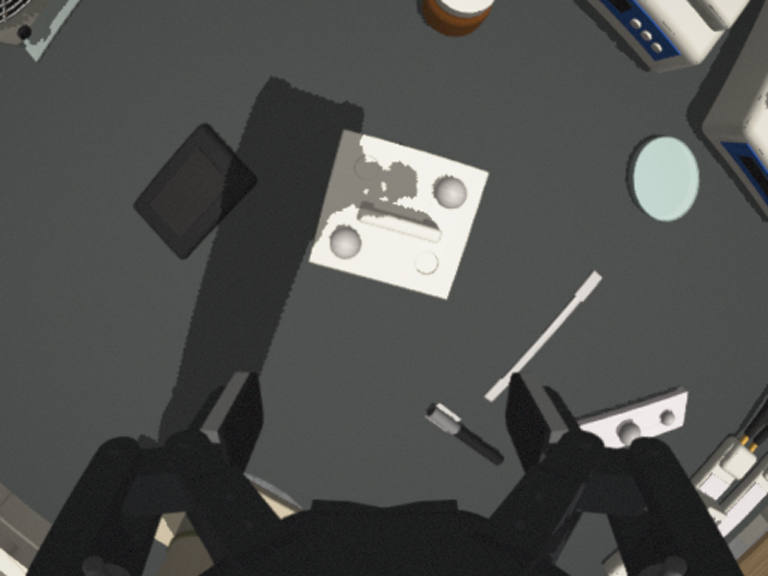

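The wrist view shows the carrier's balls at (450,192) and (345,242), the empty pockets at (367,167) and (426,263), and part of the stand at lower right. Now over the stand.

```bash
python3 - <<'E'
from h import *
go([.45,-.29,.17],-130)
E
```

```text
t 1.65 pos [0.4796 0.08   0.3001] yaw -52.99 tilt 0.02 w 0.996 | delta [-0.2463, 0.2777, 0.1301] turn [0.0001, 0.0004, 1.3441]
```

In the tool's units: 0.278 m is 0.3475, 0.13 m is 0.1625, 1.344 rad is 0.336.

move_arm:
  plan:
    - {"delta_pos":[-0.3075,0.3475,0.1625],"turn":[0,0,0.336],"fingers":0.3}
    - {"delta_pos":[-0.3075,0.3475,0.1625],"turn":[0,0,0.336],"fingers":0.3}
    - {"delta_pos":[-0.3075,0.3475,0.1625],"turn":[0,0,0.336],"fingers":0.3}
    - {"delta_pos":[-0.3075,0.3475,0.1625],"turn":[0,0,0.336],"fingers":0.3}
    - {"delta_pos":[-0.3075,0.3475,0.1625],"turn":[0,0,0.336],"fingers":0.3}
    - {"delta_pos":[-0.3075,0.3475,0.1625],"turn":[0,0,0.336],"fingers":0.3}
    - {"delta_pos":[-0.3075,0.3475,0.1625],"turn":[0,0,0.336],"fingers":0.3}
    - {"delta_pos":[-0.3075,0.3475,0.1625],"turn":[0,0,0.336],"fingers":0.3}
    - {"delta_pos":[-0.3075,0.3475,0.1625],"turn":[0,0,0.336],"fingers":0.3}
    - {"delta_pos":[-0.3075,0.3475,0.1625],"turn":[0,0,0.336],"fingers":0.3}

```text
clock: 2.9
position: [0.4513, -0.2887, 0.1706]
ee_rot: [0.941, -0.34, 0.0, -0.0]
ft_force: [0.2, 0.2, 0.3]
grip_width: 0.701
grasp_force: 0.0
```

```bash
cat >> h.py <<'E'
def wpts(d):
    "world cloud of the wrist camera (equidistant fisheye)"
    z=d["range_z"].astype(float); v,u=np.mgrid[:z.shape[0],:z.shape[1]]
    W=wrays(d,u,v); W=W/ W[...,2:]
    P=W*z[...,None]; P[z==0]=np.nan
    return tow(d,P)
def wrays(d,u,v):
    x=(np.asarray(u,float)-d["cx"])/d["fx"]; y=(np.asarray(v,float)-d["cy"])/d["fy"]; r=np.hypot(x,y)+1e-12
    return np.stack([np.sin(r)*x/r,np.sin(r)*y/r,np.cos(r)],-1)
def tow(d,P):
    M=d["tool_from_camera"]; return (P@M[:3,:3].T+M[:3,3])@Rn.from_quat(d["q"]).as_matrix().T+d["pos"]
def watz(d,u,v,z):
    o=tow(d,np.zeros(3)); r=tow(d,wrays(d,u,v))-o; return o+r*(z-o[2])/r[2]
def wshot(n,s=1.5,crop=None):
    o=get_obs(); c=camera("wrist"); save(c,n,crop,s); d=dict(pos=o["position"],q=o["ee_rot"],**c); np.savez(n,**d); return d
def ball(W,q,r=.015):
    from scipy.optimize import least_squares
    P=W[(np.linalg.norm(W[...,:2]-q[:2],axis=-1)<r+.004)&(W[...,2]>.021)&(W[...,2]<.06)]
    return least_squares(lambda p:np.linalg.norm(P-p[:3],axis=1)-r,[*q[:2],.027],loss="soft_l1",f_scale=.001).x.round(4),len(P)
E
python3 - <<'E'
from h import *
d=wshot("w2",1.5); W=wpts(d)
for q,r in(((.428,-.2715),.015),((.475,-.311),.015),((.521,-.352),.01)): print(ball(W,np.array(q),r))
m=(abs(W[...,0]-.475)<.12)&(abs(W[...,1]+.311)<.12)&(W[...,2]>.01)&(W[...,2]<.02); print("stand",np.median(W[m][:,2]),cv2.minAreaRect(W[m][:,:2].astype(np.float32)))
d=dict(np.load("w1.npz")); W=wpts(d)
for q in((.551,.0555),(.4555,.105)): print(ball(W,np.array(q)))
for u,v in((450,192),(345,242)): print("px",watz(d,u/1.5,v/1.5,.027).round(4))
for u,v in((367,167),(426,263)): print("well",watz(d,u/1.5,v/1.5,.016).round(4))
m=(abs(W[...,0]-.503)<.1)&(abs(W[...,1]-.08)<.1)&(W[...,2]>.01)&(W[...,2]<.02); print("carrier",np.median(W[m][:,2]),cv2.minAreaRect(W[m][:,:2].astype(np.float32)))
m=(abs(W[...,0]-.503)<.05)&(abs(W[...,1]-.08)<.05)&(W[...,2]>.062); print("bar",np.median(W[m][:,2]),cv2.minAreaRect(W[m][:,:2].astype(np.float32)))
E
```

```text
(array([ 0.4273, -0.2703,  0.026 ]), 708)
(array([ 0.4741, -0.3108,  0.0258]), 778)
(array([ 0.5208, -0.3517,  0.0211]), 359)
stand 0.015170109735020587 ((0.4737436771392822, -0.31083357334136963), (0.0568726547062397, 0.19089366495609283), 49.07032775878906)
(array([0.5509, 0.0571, 0.0261]), 365)
(array([0.4546, 0.1059, 0.0255]), 337)
px [0.5506 0.0577 0.027 ]
px [0.4554 0.1062 0.027 ]
well [0.5225 0.1312 0.016 ]
well [0.4832 0.0313 0.016 ]
carrier 0.015089299604643003 ((0.5026083588600159, 0.08139485120773315), (0.13021467626094818, 0.14161738753318787), 20.981727600097656)
bar 0.36963627233809027 ((0.4934779405593872, 0.07938084006309509), (0.04098334535956383, 0.12589016556739807), 31.327970504760742)
```

View pics/w2.png

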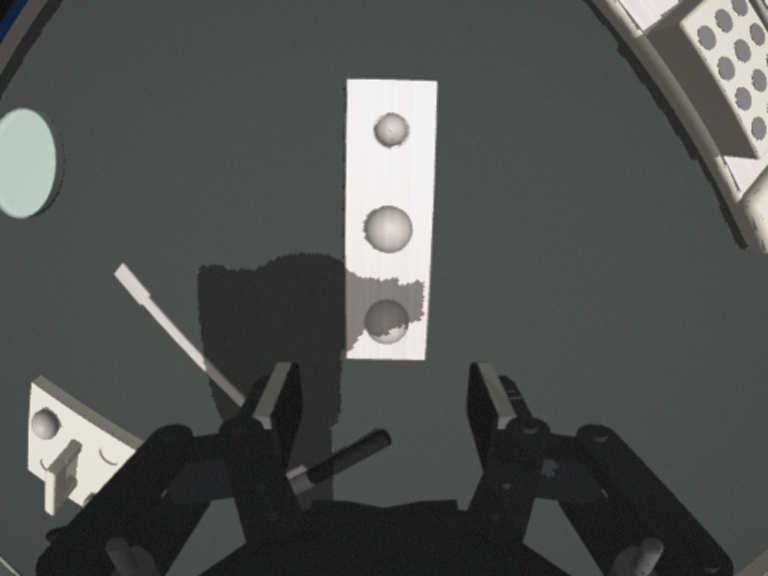

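The wrist view shows the stand with 30 mm balls at (387,322) and (389,229), and the small ball at (391,130). All measurements agree within about 1–2 mm: carrier centre (.5027,.0815), yaw -69°, wells at (.4834,.0313) and (.5220,.1317). Now I'll pick the outer ball.

```bash
python3 - <<'E'
from h import *
go([.4273,-.2705,.030],-130.9)
E
```

```text
t 2.95 pos [ 0.4512 -0.2889  0.1706] yaw -129.76 tilt 0.07 w 0.703 | delta [-0.0302, 0.0013, 0.1406] turn [-0.0011, -0.0003, 0.02]
```

In the tool's units: 0.085 m is 0.1063, -0.03 m is -0.0375, 0.02 rad is 0.005.

move_arm:
  plan:
    - {"delta_pos":[-0.0375,0.0013,0.075],"turn":[0,0,0.005],"fingers":0.3}
    - {"delta_pos":[-0.0375,0.0013,0.1063],"turn":[0,0,0.005],"fingers":0.3}
    - {"delta_pos":[-0.0375,0.0013,0.1063],"turn":[0,0,0.005],"fingers":0.3}
    - {"delta_pos":[-0.0375,0.0013,0.1063],"turn":[0,0,0.005],"fingers":0.3}
  force: 30

```text
clock: 3.45
position: [0.428, -0.2719, 0.0867]
ee_rot: [0.936, -0.351, 0.001, 0.0]
ft_force: [0.8, -0.3, 0.6]
grip_width: 0.698
grasp_force: 0.0
```

```bash
python3 - <<'E'
from h import *
go([.4273,-.2705,.030],-130.9)
d=wshot("w3"); print(get_obs()["position"]); W=wpts(d); print(ball(W,np.array([.4273,-.2705])))
go([.4273,-.2705,.030],-130.9)
E
```

```text
t 3.45 pos [ 0.428  -0.2719  0.0867] yaw -131.09 tilt 0.1 w 0.698 | delta [-0.0015, -0.0006, 0.0567] turn [-0.0006, -0.0017, -0.0034]
[ 0.42814056 -0.27204661  0.08684802]
(array([ 0.4272, -0.2703,  0.026 ]), 1449)
t 3.5 pos [ 0.4281 -0.272   0.0868] yaw -131.11 tilt 0.14 w 0.699 | delta [-0.0018, -0.0006, 0.0568] turn [-0.001, -0.0022, -0.0036]
```

In the tool's units: 0.056 m is 0.07, 0.03 m is 0.0375.

move_arm:
  plan:
    - {"delta_pos":[-0.0025,-0.0013,0.0375],"turn":[0,0,0],"fingers":0.3}
    - {"delta_pos":[-0.0025,-0.0013,0.0563],"turn":[0,0,0],"fingers":0.3}
    - {"delta_pos":[-0.0025,-0.0013,0.07],"turn":[0,0,0],"fingers":0.3}
    - {"delta_pos":[-0.0025,-0.0013,0.07],"turn":[0,0,0],"fingers":0.3}
    - {"delta_pos":[-0.0025,-0.0013,0.07],"turn":[0,0,0],"fingers":0.8}
    - {"delta_pos":[-0.0025,-0.0013,0.07],"turn":[0,0,0],"fingers":0.8}
    - {"delta_pos":[-0.0025,-0.0013,0.07],"turn":[0,0,0],"fingers":0.8}
    - {"delta_pos":[-0.0025,-0.0013,0.07],"turn":[0,0,0],"fingers":0.8}
  force: 30

```text
clock: 4.5
position: [0.4267, -0.2695, 0.0299]
ee_rot: [0.936, -0.351, 0.001, -0.0]
ft_force: [-0.2, 1.0, 6.0]
grip_width: 0.323
grasp_force: 29.4
```

```bash
python3 - <<'E'
from h import *
o=get_obs(); print(o["ft_force"],o["grasp_force"])
go([.4834,.0313,.12],-69)
E
```

```text
[-0.17422086  0.9684758   5.9967204 ] 29.391825199127197
t 4.5 pos [ 0.4267 -0.2695  0.0299] yaw -131.14 tilt 0.08 w 0.323 | delta [-0.1552, -0.2639, -0.0901] turn [-0.0002, -0.0014, -1.0846]
```

In the tool's units: -0.09 m is -0.1125, -0.07 m is -0.0875.

move_arm:
  plan:
    - {"delta_pos":[0,0,-0.0125],"turn":[0,0,0],"fingers":0.8}
    - {"delta_pos":[0,0,-0.0375],"turn":[0,0,0],"fingers":0.8}
    - {"delta_pos":[0,0,-0.0875],"turn":[0,0,0],"fingers":0.8}
    - {"delta_pos":[0,0,-0.1125],"turn":[0,0,0],"fingers":0.8}
    - {"delta_pos":[0,0,-0.1125],"turn":[0,0,0],"fingers":0.8}

```text
clock: 5.12
position: [0.4268, -0.2698, 0.1207]
ee_rot: [0.936, -0.351, 0.001, -0.0]
ft_force: [-0.3, -0.1, -1.1]
grip_width: 0.326
grasp_force: 29.8
```

```bash
python3 - <<'E'
from h import *
o=get_obs(); print(o["ft_force"],o["grasp_force"])
d=wshot("w4",2,(128,150,384,384))
W=wpts(d); R=Rn.from_quat(d["q"]).as_matrix(); L=(W-d["pos"])@R
m=(abs(L[...,1])<.010)&(abs(L[...,0])<.025)&(abs(L[...,2])<.03)
P=L[m]; 
from scipy.optimize import least_squares
print(len(P),P.mean(0) if len(P) else 0)
if len(P)>20: print("ball in tool",least_squares(lambda p:np.linalg.norm(P-p,axis=1)-.015,[0,0,0],loss="soft_l1",f_scale=.001).x.round(4))
go([.4834,.0313,.12],-69)
E
```

```text
[-0.32895425 -0.12266557 -1.09633594] 29.83557879924774
2075 [ 6.64872509e-03  3.86427324e-05 -5.63279033e-03]
ball in tool [0.0009 0.0001 0.0043]
t 5.17 pos [ 0.4262 -0.2693  0.1195] yaw -131.14 tilt 0.06 w 0.327 | delta [-0.1547, -0.264, -0.0003] turn [-0.0006, -0.001, -1.0845]
```

View pics/w4.png

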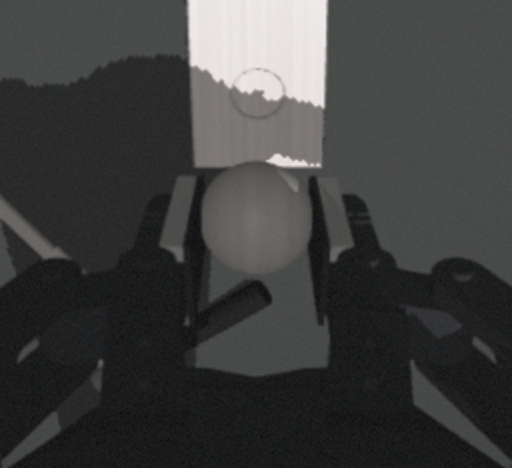

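The ball is held and centred between the pads (crop (257,217)), about 1 mm off in tool x and 4 mm ahead of the TCP. Next I'll carry it above well 1.

In the tool's units: -0.264 m is -0.33, -0.155 m is -0.1938, -1.085 rad is -0.2713.

move_arm:
  plan:
    - {"delta_pos":[-0.1938,-0.33,0],"turn":[0,0,-0.2713],"fingers":0.8}
    - {"delta_pos":[-0.1938,-0.33,0],"turn":[0,0,-0.2713],"fingers":0.8}
    - {"delta_pos":[-0.1938,-0.33,0],"turn":[0,0,-0.2713],"fingers":0.8}
    - {"delta_pos":[-0.1938,-0.33,0],"turn":[0,0,-0.2713],"fingers":0.8}
    - {"delta_pos":[-0.1938,-0.33,0],"turn":[0,0,-0.2713],"fingers":0.8}
    - {"delta_pos":[-0.1938,-0.33,0],"turn":[0,0,-0.2713],"fingers":0.8}
    - {"delta_pos":[-0.1938,-0.33,0],"turn":[0,0,-0.2713],"fingers":0.8}
    - {"delta_pos":[-0.1938,-0.33,0.025],"turn":[0,0,-0.2713],"fingers":0.8}
    - {"delta_pos":[-0.1938,-0.33,0.0375],"turn":[0,0,-0.2713],"fingers":0.8}
    - {"delta_pos":[-0.1938,-0.33,0.0375],"turn":[0,0,-0.2713],"fingers":0.8}

```text
clock: 6.42
position: [0.4824, 0.0306, 0.0885]
ee_rot: [0.983, 0.181, -0.001, 0.0]
ft_force: [0.5, 0.2, -1.6]
grip_width: 0.321
grasp_force: 30.0
```

```bash
python3 - <<'E'
from h import *
d=wshot("w5"); W=wpts(d)
for q in((.551,.057),(.4555,.105)): print(ball(W,np.array(q)))
m=(abs(W[...,0]-.503)<.1)&(abs(W[...,1]-.08)<.1)&(W[...,2]>.01)&(W[...,2]<.02); print("carrier",np.median(W[m][:,2]),cv2.minAreaRect(W[m][:,:2].astype(np.float32)))
go([.4826,.031,.0315],-69)
E
```

```text
(array([0.5504, 0.0569, 0.0259]), 1670)
(array([0.4543, 0.1058, 0.026 ]), 1263)
carrier 0.015134962758379535 ((0.5021816492080688, 0.08174580335617065), (0.1301354020833969, 0.1413666158914566), 20.869787216186523)
t 6.47 pos [0.4829 0.0308 0.0892] yaw -69.1 tilt 0.05 w 0.328 | delta [-0.0002, -0.0003, 0.0577] turn [0.0001, 0.0008, -0.0018]
```

In the tool's units: 0.057 m is 0.0713, 0.054 m is 0.0675.

move_arm:
  plan:
    - {"delta_pos":[-0.0006,0,0.025],"turn":[0,0,0],"fingers":0.8}
    - {"delta_pos":[-0.0006,0,0.05],"turn":[0,0,0],"fingers":0.8}
    - {"delta_pos":[-0.0006,0,0.0638],"turn":[0,0,0],"fingers":0.8}
    - {"delta_pos":[-0.0006,0,0.0675],"turn":[0,0,0],"fingers":0.8}
    - {"delta_pos":[-0.0006,0,0.0713],"turn":[0,0,0],"fingers":0.8}
    - {"delta_pos":[-0.0006,0,0.0713],"turn":[0,0,0],"fingers":0.8}
    - {"delta_pos":[-0.0006,0,0.0713],"turn":[0,0,0],"fingers":0.8}

```text
clock: 7.35
position: [0.4829, 0.0313, 0.0327]
ee_rot: [0.983, 0.182, 0.0, -0.0]
ft_force: [0.5, -0.7, -1.2]
grip_width: 0.327
grasp_force: 30.0
```

```bash
python3 - <<'E'
from h import *
o=get_obs(); print(o["ft_force"],o["grasp_force"])
go([.4823,.031,.0315],-69)
E
```

```text
[ 0.49862173 -0.6725878  -1.15588011] 29.95456337928772
t 7.35 pos [0.4829 0.0313 0.0327] yaw -68.98 tilt 0.04 w 0.327 | delta [-0.0006, 0.0, 0.0012] turn [-0.0001, -0.0006, 0.0003]
```

move_arm:
  plan:
    - {"delta_pos":[-0.0006,0,0.0013],"turn":[0,0,0],"fingers":0.8}
    - {"delta_pos":[-0.0006,0,0.0023],"turn":[0,0,0],"fingers":0.8}
    - {"delta_pos":[-0.0006,0,0.0023],"turn":[0,0,0],"fingers":0.8}

```text
clock: 7.72
position: [0.4821, 0.031, 0.0304]
ee_rot: [0.983, 0.182, -0.0, -0.0]
ft_force: [-1.0, 0.3, -0.2]
grip_width: 0.327
grasp_force: 30.0
```

```bash
python3 - <<'E'
from h import *
o=get_obs(); print(o["ft_force"],o["grasp_force"])
go([.4823,.031,.0315],-69)
E
```

```text
[-1.04668111  0.26438474 -0.15789843] 29.954372942447662
t 7.72 pos [0.4821 0.031  0.0304] yaw -68.99 tilt 0.01 w 0.327 | delta [0.0002, 0.0001, -0.0011] turn [-0.0001, 0.0001, 0.0002]
```

Contact is starting: the weight has come off and x force is small. Releasing and lifting.

In the tool's units: -0.12 m is -0.15, -0.08 m is -0.1.

move_arm:
  plan:
    - {"delta_pos":[0,0,0],"turn":[0,0,0],"fingers":0.6}
    - {"delta_pos":[0,0,0],"turn":[0,0,0],"fingers":0.45}
    - {"delta_pos":[0,0,0],"turn":[0,0,0],"fingers":0.35}
    - {"delta_pos":[0,0,0],"turn":[0,0,0],"fingers":0.3}
    - {"delta_pos":[0,0,-0.0375],"turn":[0,0,0],"fingers":0.3}
    - {"delta_pos":[0,0,-0.1],"turn":[0,0,0],"fingers":0.3}
    - {"delta_pos":[0,0,-0.15],"turn":[0,0,0],"fingers":0.3}
    - {"delta_pos":[0,0,-0.15],"turn":[0,0,0],"fingers":0.3}

```text
clock: 8.72
position: [0.4839, 0.0313, 0.1533]
ee_rot: [0.983, 0.182, 0.003, -0.001]
ft_force: [-0.5, -0.1, -1.0]
grip_width: 0.703
grasp_force: 0.0
```

```bash
python3 - <<'E'
from h import *
d=wshot("w6",1.5); W=wpts(d)
for q in((.551,.057),(.4555,.105),(.483,.031)): print(ball(W,np.array(q)))
go([.4742,-.311,.085],-130.9)
E
```

```text
(array([0.5504, 0.0569, 0.0258]), 922)
(array([0.4542, 0.1057, 0.026 ]), 782)
(array([0.483 , 0.0313, 0.0259]), 848)
t 8.78 pos [0.4828 0.0313 0.1515] yaw -68.97 tilt 0.16 w 0.703 | delta [-0.1311, 0.3164, 0.066] turn [-0.0019, -0.0023, 1.0808]
```

Ball seated, at the same height as the others. Now the second ball.

In the tool's units: 0.316 m is 0.395, 0.066 m is 0.0825, 1.081 rad is 0.2703.

move_arm:
  plan:
    - {"delta_pos":[-0.1638,0.395,0.0375],"turn":[0,0,0.2703],"fingers":0.3}
    - {"delta_pos":[-0.1638,0.395,0.0375],"turn":[0,0,0.2703],"fingers":0.3}
    - {"delta_pos":[-0.1638,0.395,0.0375],"turn":[0,0,0.2703],"fingers":0.3}
    - {"delta_pos":[-0.1638,0.395,0.0375],"turn":[0,0,0.2703],"fingers":0.3}
    - {"delta_pos":[-0.1638,0.395,0.0375],"turn":[0,0,0.2703],"fingers":0.3}
    - {"delta_pos":[-0.1638,0.395,0.0375],"turn":[0,0,0.2703],"fingers":0.3}
    - {"delta_pos":[-0.1638,0.395,0.0375],"turn":[0,0,0.2703],"fingers":0.3}
    - {"delta_pos":[-0.1638,0.395,0.0625],"turn":[0,0,0.2703],"fingers":0.3}
    - {"delta_pos":[-0.1638,0.395,0.0825],"turn":[0,0,0.2703],"fingers":0.3}
    - {"delta_pos":[-0.1638,0.395,0.0825],"turn":[0,0,0.2703],"fingers":0.3}

```text
clock: 10.02
position: [0.4725, -0.3094, 0.0825]
ee_rot: [0.937, -0.349, -0.002, -0.0]
ft_force: [-0.8, 0.2, -0.2]
grip_width: 0.698
grasp_force: 0.0
```

```bash
python3 - <<'E'
from h import *
d=wshot("w7"); W=wpts(d); b=ball(W,np.array([.4742,-.311]))[0]; print(b)
go([b[0],b[1],.030],-130.9)
E
```

```text
[ 0.4741 -0.311   0.026 ]
t 10.07 pos [ 0.4729 -0.3101  0.0836] yaw -130.85 tilt 0.1 w 0.701 | delta [0.0016, -0.0001, 0.0536] turn [0.0003, 0.0017, 0.0009]
```

In the tool's units: 0.054 m is 0.0675, 0.03 m is 0.0375.

move_arm:
  plan:
    - {"delta_pos":[0.0013,0,0.0375],"turn":[0,0,0],"fingers":0.3}
    - {"delta_pos":[0.0013,0,0.0563],"turn":[0,0,0],"fingers":0.3}
    - {"delta_pos":[0.0013,0,0.0675],"turn":[0,0,0],"fingers":0.3}
    - {"delta_pos":[0.0013,0,0.0675],"turn":[0,0,0],"fingers":0.3}
    - {"delta_pos":[0.0013,0,0.0675],"turn":[0,0,0],"fingers":0.8}
    - {"delta_pos":[0.0013,0,0.0675],"turn":[0,0,0],"fingers":0.8}
    - {"delta_pos":[0.0013,0,0.0675],"turn":[0,0,0],"fingers":0.8}
    - {"delta_pos":[0.0013,0,0.0675],"turn":[0,0,0],"fingers":0.8}
    - {"delta_pos":[0.0013,0,0.05],"turn":[0,0,0],"fingers":0.8}
    - {"delta_pos":[0.0013,0,0.0125],"turn":[0,0,0],"fingers":0.8}
    - {"delta_pos":[0.0013,0,-0.0438],"turn":[0,0,0],"fingers":0.8}
    - {"delta_pos":[0.0013,0,-0.0438],"turn":[0,0,0],"fingers":0.8}

```text
clock: 11.58
position: [0.4755, -0.3127, 0.1231]
ee_rot: [0.937, -0.35, 0.003, -0.0]
ft_force: [-0.4, -0.8, -0.8]
grip_width: 0.327
grasp_force: 29.9
```

```bash
python3 - <<'E'
from h import *
o=get_obs(); print(o["ft_force"],o["grasp_force"])
d=wshot("w8")
W=wpts(d); R=Rn.from_quat(d["q"]).as_matrix(); L=(W-d["pos"])@R
P=L[(abs(L[...,1])<.010)&(abs(L[...,0])<.025)&(abs(L[...,2])<.03)]
from scipy.optimize import least_squares
b=least_squares(lambda p:np.linalg.norm(P-p,axis=1)-.015,[0,0,0],loss="soft_l1",f_scale=.001).x; print("ball in tool",b.round(4),len(P))
a=np.radians(-69); X=np.array([-np.sin(a),np.cos(a)])
# well 2 from the other diagonal's midpoint
w=2*np.array([.5023,.0813])-np.array([.4830,.0313]); t=w-X*b[0]; print("well2",w,"tcp",t,"z",.0265+b[2])
go([*t,.12],-69)
E
```

```text
[-0.44352561 -0.79069121 -0.84588766] 29.911639988422394
ball in tool [-0.0009  0.0001  0.0055] 2012
well2 [0.5216 0.1313] tcp [0.52243236 0.13161951] z 0.03201972962192349
t 11.62 pos [ 0.4747 -0.3119  0.1211] yaw -130.91 tilt 0.17 w 0.331 | delta [-0.2544, -0.3664, 0.0011] turn [-0.0001, -0.0031, -1.0805]
```

In the tool's units: -0.366 m is -0.4575, -0.254 m is -0.3175, -1.08 rad is -0.27.

move_arm:
  plan:
    - {"delta_pos":[-0.3175,-0.4575,0],"turn":[0,0,-0.27],"fingers":0.8}
    - {"delta_pos":[-0.3175,-0.4575,0],"turn":[0,0,-0.27],"fingers":0.8}
    - {"delta_pos":[-0.3175,-0.4575,0],"turn":[0,0,-0.27],"fingers":0.8}
    - {"delta_pos":[-0.3175,-0.4575,0],"turn":[0,0,-0.27],"fingers":0.8}
    - {"delta_pos":[-0.3175,-0.4575,0],"turn":[0,0,-0.27],"fingers":0.8}
    - {"delta_pos":[-0.3175,-0.4575,0],"turn":[0,0,-0.27],"fingers":0.8}
    - {"delta_pos":[-0.3175,-0.4575,0],"turn":[0,0,-0.27],"fingers":0.8}
    - {"delta_pos":[-0.3175,-0.4575,0],"turn":[0,0,-0.27],"fingers":0.8}
    - {"delta_pos":[-0.3175,-0.4575,0],"turn":[0,0,-0.27],"fingers":0.8}
    - {"delta_pos":[-0.3175,-0.4575,0.025],"turn":[0,0,-0.27],"fingers":0.8}
    - {"delta_pos":[-0.3175,-0.4575,0.0375],"turn":[0,0,-0.27],"fingers":0.8}
    - {"delta_pos":[-0.3175,-0.4575,0.0375],"turn":[0,0,-0.27],"fingers":0.8}

```text
clock: 13.12
position: [0.5212, 0.1299, 0.0888]
ee_rot: [0.983, 0.181, -0.001, 0.0]
ft_force: [0.2, -0.0, -0.2]
grip_width: 0.324
grasp_force: 30.0
```

```bash
python3 - <<'E'
from h import *
o=get_obs(); print(o["ft_force"],o["grasp_force"])
go([.5224,.1316,.032],-69)
E
```

```text
[ 0.20539905 -0.00475399 -0.20124431] 29.977321922779083
t 13.12 pos [0.5212 0.1299 0.0888] yaw -69.14 tilt 0.1 w 0.324 | delta [0.0018, -0.0012, 0.0568] turn [0.0003, 0.0018, -0.0024]
```

In the tool's units: 0.048 m is 0.06, -0.001 m is -0.0013.

move_arm:
  plan:
    - {"delta_pos":[0.0013,-0.0013,0.025],"turn":[0,0,0],"fingers":0.8}
    - {"delta_pos":[0.0013,-0.0013,0.05],"turn":[0,0,0],"fingers":0.8}
    - {"delta_pos":[0.0013,-0.0013,0.06],"turn":[0,0,0],"fingers":0.8}
    - {"delta_pos":[0.0013,-0.0013,0.06],"turn":[0,0,0],"fingers":0.8}

```text
clock: 13.62
position: [0.5224, 0.1323, 0.0417]
ee_rot: [0.983, 0.182, -0.0, 0.0]
ft_force: [-0.2, -0.5, -0.8]
grip_width: 0.328
grasp_force: 30.0
```

```bash
python3 - <<'E'
from h import *
o=get_obs(); print(o["ft_force"],o["grasp_force"])
go([.5224,.1316,.032],-69)
E
```

```text
[-0.1885336  -0.51958369 -0.82593397] 29.979648292064667
t 13.62 pos [0.5224 0.1323 0.0417] yaw -69.07 tilt 0.02 w 0.328 | delta [-0.0002, 0.0006, 0.0097] turn [0.0001, 0.0003, -0.0011]
```

In the tool's units: 0.0095 m is 0.0119, 0.0085 m is 0.0106.

move_arm:
  plan:
    - {"delta_pos":[0,0.0006,0.0075],"turn":[0,0,0],"fingers":0.8}
    - {"delta_pos":[0,0.0006,0.0106],"turn":[0,0,0],"fingers":0.8}
    - {"delta_pos":[0,0.0006,0.0119],"turn":[0,0,0],"fingers":0.8}
    - {"delta_pos":[0,0.0006,0.0119],"turn":[0,0,0],"fingers":0.8}

```text
clock: 14.12
position: [0.5226, 0.1322, 0.0321]
ee_rot: [0.983, 0.182, 0.0, -0.0]
ft_force: [-0.5, 0.2, -0.7]
grip_width: 0.326
grasp_force: 30.0
```

```bash
python3 - <<'E'
from h import *
o=get_obs(); print(o["ft_force"],o["grasp_force"])
go([.5224,.1316,.032],-69)
E
```

```text
[-0.45497903  0.18382594 -0.70956011] 29.979138672351837
t 14.12 pos [0.5226 0.1322 0.0321] yaw -69.04 tilt 0.01 w 0.326 | delta [-0.0004, 0.0005, 0.0001] turn [-0.0001, -0.0002, -0.0007]
```

Lowering about 0.8 mm more, then releasing and lifting.

In the tool's units: -0.13 m is -0.1625, 0.0005 m is 0.0006.

move_arm:
  plan:
    - {"delta_pos":[-0.0004,0.0006,0.001],"turn":[0,0,0],"fingers":0.8}
    - {"delta_pos":[-0.0004,0.0006,0.001],"turn":[0,0,0],"fingers":0.8}
    - {"delta_pos":[-0.0004,0.0006,0.001],"turn":[0,0,0],"fingers":0.6}
    - {"delta_pos":[-0.0004,0.0006,0.001],"turn":[0,0,0],"fingers":0.45}
    - {"delta_pos":[-0.0004,0.0006,0.001],"turn":[0,0,0],"fingers":0.35}
    - {"delta_pos":[-0.0004,0.0006,0.001],"turn":[0,0,0],"fingers":0.3}
    - {"delta_pos":[0,0,-0.0375],"turn":[0,0,0],"fingers":0.3}
    - {"delta_pos":[0,0,-0.1125],"turn":[0,0,0],"fingers":0.3}
    - {"delta_pos":[0,0,-0.1625],"turn":[0,0,0],"fingers":0.3}
    - {"delta_pos":[0,0,-0.1625],"turn":[0,0,0],"fingers":0.3}

```text
clock: 15.38
position: [0.5243, 0.1326, 0.1652]
ee_rot: [0.983, 0.182, 0.003, -0.001]
ft_force: [0.2, -0.2, -0.4]
grip_width: 0.697
grasp_force: 0.0
```

```bash
python3 - <<'E'
from h import *
d=wshot("w9",1.5); W=wpts(d)
B=[ball(W,np.array(q))[0] for q in((.551,.057),(.4555,.105),(.483,.031),(.5215,.1315))]; print(*B)
print("mid",np.mean(B,0))
go([.5024,.0813,.12],21)
go([.5024,.0813,.12],-159)
E
```

```text
[0.5503 0.0569 0.0258] [0.4543 0.1058 0.026 ] [0.4832 0.0315 0.0258] [0.5218 0.1314 0.0259]
mid [0.5024   0.0814   0.025875]
t 15.43 pos [0.5231 0.1324 0.1631] yaw -69.03 tilt 0.15 w 0.697 | delta [-0.0377, 0.0404, 0.0429] turn [0.0015, -0.0026, -1.5714]
t 15.43 pos [0.5231 0.1324 0.1631] yaw -69.03 tilt 0.15 w 0.697 | delta [-0.0377, 0.0404, 0.0429] turn [-0.0026, -0.0015, 1.5702]
```

View pics/w9.png

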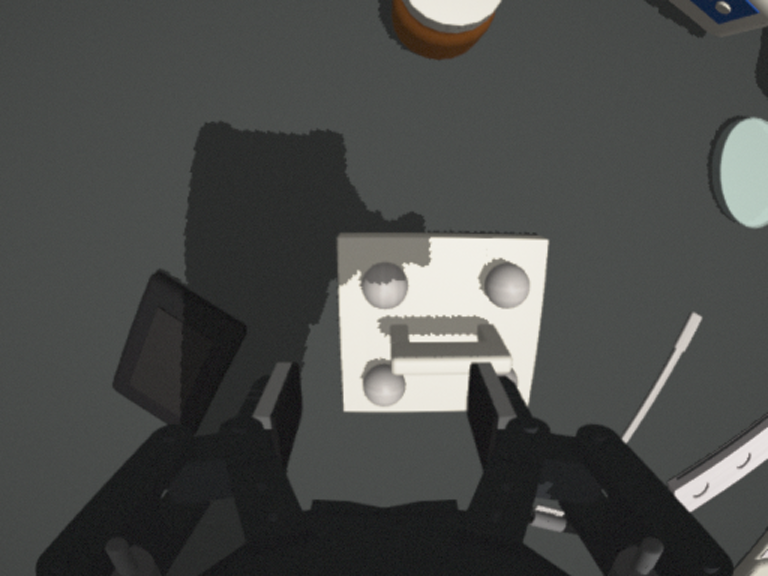

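All four balls are seated: (385,285), (507,285), (384,383) and the one behind the finger at (505,380), all at the same height and in the right places. Next, over the handle, with the jaws closing along the carrier's y.

In the tool's units: 0.04 m is 0.05, -0.038 m is -0.0475, -1.571 rad is -0.3928.

move_arm:
  plan:
    - {"delta_pos":[-0.0475,0.05,0.0375],"turn":[0,0,-0.3928],"fingers":0.1}
    - {"delta_pos":[-0.0475,0.05,0.0375],"turn":[0,0,-0.3928],"fingers":0.1}
    - {"delta_pos":[-0.0475,0.05,0.0375],"turn":[0,0,-0.3928],"fingers":0.1}
    - {"delta_pos":[-0.0475,0.05,0.0375],"turn":[0,0,-0.3928],"fingers":0.1}
    - {"delta_pos":[-0.0475,0.05,0.0375],"turn":[0,0,-0.3928],"fingers":0.1}
    - {"delta_pos":[-0.0475,0.05,0.0375],"turn":[0,0,-0.3928],"fingers":0.1}
    - {"delta_pos":[-0.0475,0.05,0.0375],"turn":[0,0,-0.3928],"fingers":0.1}
    - {"delta_pos":[-0.0475,0.05,0.0375],"turn":[0,0,-0.3928],"fingers":0.1}
    - {"delta_pos":[-0.0475,0.05,0.0375],"turn":[0,0,-0.3928],"fingers":0.1}
    - {"delta_pos":[-0.0475,0.05,0.0375],"turn":[0,0,-0.3928],"fingers":0.1}
    - {"delta_pos":[-0.0475,0.05,0.0375],"turn":[0,0,-0.3928],"fingers":0.1}
  force: 70

```text
clock: 16.8
position: [0.5009, 0.0811, 0.1312]
ee_rot: [0.567, 0.823, -0.0, -0.0]
ft_force: [-0.2, -0.3, -0.7]
grip_width: 0.901
grasp_force: 0.0
```

```bash
python3 - <<'E'
from h import *
d=wshot("w10",1.5); W=wpts(d)
m=(abs(W[...,0]-.5024)<.05)&(abs(W[...,1]-.0814)<.05)&(W[...,2]>.064)&(W[...,2]<.078); P=W[m]
print("bar",len(P),np.median(P[:,2]),cv2.minAreaRect(P[:,:2].astype(np.float32)))
go([.5024,.0814,.049],21)
E
```

```text
bar 1577 0.06881519417658621 ((0.5019446015357971, 0.08192071318626404), (0.012007838115096092, 0.07134407758712769), 20.483226776123047)
t 16.85 pos [0.501  0.0811 0.1314] yaw 20.89 tilt 0.05 w 0.906 | delta [-0.0002, 0.0015, 0.0824] turn [-0.0009, -0.0001, -0.002]
```

move_arm:
  plan:
    - {"delta_pos":[0.0003,0.0013,0.05],"turn":[0,0,0],"fingers":0.2}
    - {"delta_pos":[0.0003,0.0013,0.0813],"turn":[0,0,0],"fingers":0.2}
    - {"delta_pos":[0.0003,0.0013,0.1013],"turn":[0,0,0],"fingers":0.2}
    - {"delta_pos":[0.0003,0.0013,0.1025],"turn":[0,0,0],"fingers":0.2}
    - {"delta_pos":[0.0003,0.0013,0.1025],"turn":[0,0,0],"fingers":0.4}
    - {"delta_pos":[0.0003,0.0013,0.1025],"turn":[0,0,0],"fingers":0.6}
    - {"delta_pos":[0.0003,0.0013,0.1025],"turn":[0,0,0],"fingers":0.7}
    - {"delta_pos":[0.0003,0.0013,0.1025],"turn":[0,0,0],"fingers":0.8}
    - {"delta_pos":[0.0003,0.0013,0.1025],"turn":[0,0,0],"fingers":0.9}
    - {"delta_pos":[0.0003,0.0013,0.1025],"turn":[0,0,0],"fingers":0.95}
    - {"delta_pos":[0.0003,0.0013,0.1025],"turn":[0,0,0],"fingers":1}
    - {"delta_pos":[0.0003,0.0013,0.1025],"turn":[0,0,0],"fingers":1}
  force: 70

```text
clock: 18.35
position: [0.5023, 0.0817, 0.0504]
ee_rot: [0.567, 0.824, 0.0, -0.0]
ft_force: [-2.3, -0.9, 6.0]
grip_width: 0.128
grasp_force: 69.6
```

```bash
python3 - <<'E'
from h import *
o=get_obs(); print(o["ft_force"],o["grasp_force"])
d=wshot("w11",1.5); W=wpts(d)
for q in((.551,.057),(.4555,.105),(.483,.031),(.5215,.1315)): print(*ball(W,np.array(q)))
go([.502,.0819,.049],21)
E
```

```text
[-2.27417864 -0.91105525  5.99929836] 69.58379030227661
[0.5503 0.0568 0.0259] 221
[0.4547 0.1058 0.0259] 2306
[0.4832 0.0309 0.0264] 217
[0.522  0.1311 0.0259] 2296
t 18.4 pos [0.5023 0.0817 0.0504] yaw 20.97 tilt 0.02 w 0.126 | delta [0.0002, -0.0002, 0.0014] turn [0.0002, -0.0002, -0.0006]
```

Gripped, balls in place. A gentle lift of 30 mm, then a check.

In the tool's units: -0.03 m is -0.0375, -0.003 m is -0.0038.

move_arm:
  plan:
    - {"delta_pos":[0,0,-0.0013],"turn":[0,0,0],"fingers":1}
    - {"delta_pos":[0,0,-0.0038],"turn":[0,0,0],"fingers":1}
    - {"delta_pos":[0,0,-0.0075],"turn":[0,0,0],"fingers":1}
    - {"delta_pos":[0,0,-0.0125],"turn":[0,0,0],"fingers":1}
    - {"delta_pos":[0,0,-0.0175],"turn":[0,0,0],"fingers":1}
    - {"delta_pos":[0,0,-0.0238],"turn":[0,0,0],"fingers":1}
    - {"delta_pos":[0,0,-0.03],"turn":[0,0,0],"fingers":1}
    - {"delta_pos":[0,0,-0.035],"turn":[0,0,0],"fingers":1}
    - {"delta_pos":[0,0,-0.0375],"turn":[0,0,0],"fingers":1}
    - {"delta_pos":[0,0,-0.0375],"turn":[0,0,0],"fingers":1}
    - {"delta_pos":[0,0,-0.0375],"turn":[0,0,0],"fingers":1}
  force: 80

```text
clock: 19.77
position: [0.5021, 0.0817, 0.0799]
ee_rot: [0.567, 0.824, -0.0, -0.0]
ft_force: [0.1, -0.2, -8.1]
grip_width: 0.127
grasp_force: 77.9
```

```bash
cat >> h.py <<'E'
def plate(d):
    "carrier plate top plane from the wrist cloud, in the tool frame and world"
    W=wpts(d); R=Rn.from_quat(d["q"]).as_matrix(); L=(W-d["pos"])@R
    m=(abs(L[...,0])<.072)&(abs(L[...,1])<.068)&(L[...,2]>.024)&(L[...,2]<.045); P=W[m]
    for _ in range(4):
        c=np.linalg.lstsq(np.c_[P[:,:2]-d["pos"][:2],np.ones(len(P))],P[:,2],rcond=None)[0]
        r=P[:,2]-np.c_[P[:,:2]-d["pos"][:2],np.ones(len(P))]@c; P=P[abs(r)<.0015]
    print("plate",len(P),"z at tcp",c[2].round(4),"slope deg x,y",np.degrees(c[:2]).round(2),"z below tcp",(d["pos"][2]-c[2]).round(4))
    q=L[(abs(L[...,0])<.08)&(abs(L[...,1])<.08)&(L[...,2]<.0)&(L[...,2]>-.1)]
    H=W[...,2]-(c[2]+(W[...,:2]-d["pos"][:2])@c[:2])
    for sx in(-.04,.04):
        for sy in(-.036,.036):
            g=np.linalg.norm(L[...,:2]-[sx,sy],axis=-1)<.012; h=H[g&(H>.015)&(H<.03)]; print("  well",sx,sy,"n",len(h),"top above plate",np.percentile(h,95).round(4) if len(h) else None)
E
python3 - <<'E'
from h import *
o=get_obs(); print(o["ft_force"],o["torque"],o["grasp_force"])
plate(dict(np.load("w11.npz")))
plate(wshot("w12",1.5))
go([.474,.365,.163],21)
E
```

```text
[ 0.14584162 -0.19360654 -8.14531994] [ 0.03797299  0.0146828  -0.04533669] 77.86123752593994
plate 23398 z at tcp 0.0152 slope deg x,y [0.01 0.  ] z below tcp 0.0352
  well -0.04 -0.036 n 1 top above plate 0.0163
  well -0.04 0.036 n 0 top above plate None
  well 0.04 -0.036 n 1565 top above plate 0.0258
  well 0.04 0.036 n 1583 top above plate 0.0258
plate 23441 z at tcp 0.0446 slope deg x,y [-0.  0.] z below tcp 0.0353
  well -0.04 -0.036 n 2 top above plate 0.017
  well -0.04 0.036 n 1 top above plate 0.0175
  well 0.04 -0.036 n 1560 top above plate 0.0258
  well 0.04 0.036 n 1583 top above plate 0.0258
t 19.82 pos [0.5021 0.0817 0.0798] yaw 20.97 tilt 0.02 w 0.128 | delta [0.2746, 0.0752, -0.0832] turn [-0.0003, -0.0001, -0.0005]
```

View pics/w12.png

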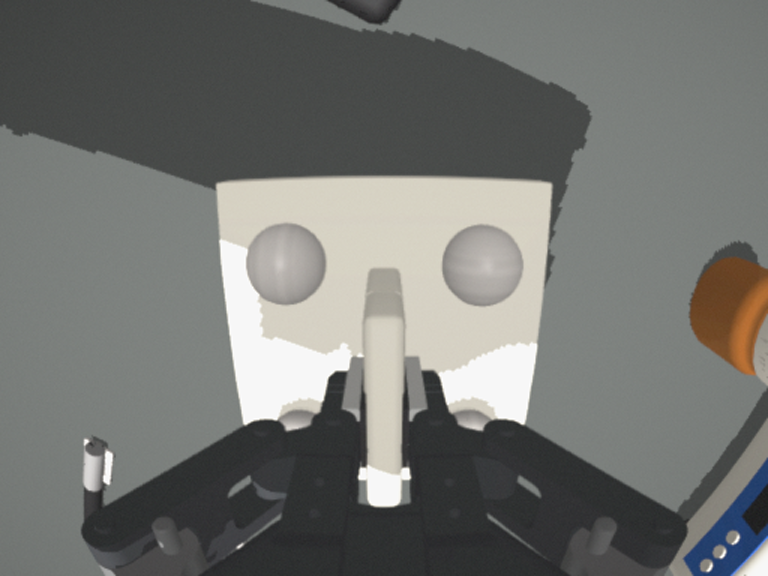

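The wrist view shows the carrier held level (slope 0.0°), with balls at (286,264) and (482,265) and the rear two partly hidden behind the fingers. The target TCP is (.4746,.365,.168). I'll carry it there smoothly.

In the tool's units: 0.192 m is 0.24, 0.156 m is 0.195.

move_arm:
  plan:
    - {"delta_pos":[0.0038,0.0013,-0.0013],"turn":[0,0,0],"fingers":1}
    - {"delta_pos":[0.01,0.0025,-0.0038],"turn":[0,0,0],"fingers":1}
    - {"delta_pos":[0.0238,0.0063,-0.0075],"turn":[0,0,0],"fingers":1}
    - {"delta_pos":[0.0413,0.0113,-0.0138],"turn":[0,0,0],"fingers":1}
    - {"delta_pos":[0.0613,0.0175,-0.02],"turn":[0,0,0],"fingers":1}
    - {"delta_pos":[0.0863,0.0238,-0.0275],"turn":[0,0,0],"fingers":1}
    - {"delta_pos":[0.1125,0.0313,-0.0363],"turn":[0,0,0],"fingers":1}
    - {"delta_pos":[0.14,0.0388,-0.045],"turn":[0,0,0],"fingers":1}
    - {"delta_pos":[0.1675,0.0463,-0.0538],"turn":[0,0,0],"fingers":1}
    - {"delta_pos":[0.195,0.0538,-0.0625],"turn":[0,0,0],"fingers":1}
    - {"delta_pos":[0.22,0.0613,-0.0713],"turn":[0,0,0],"fingers":1}
    - {"delta_pos":[0.24,0.0663,-0.0775],"turn":[0,0,0],"fingers":1}

```text
clock: 21.32
position: [0.4827, 0.2817, 0.1425]
ee_rot: [0.566, 0.824, 0.0, -0.0]
ft_force: [-0.1, 0.1, -6.8]
grip_width: 0.126
grasp_force: 77.9
```

move_arm:
  plan:
    - {"delta_pos":[0.0188,0.005,-0.0063],"turn":[0,0,0],"fingers":1}
    - {"delta_pos":[0.0375,0.01,-0.0125],"turn":[0,0,0],"fingers":1}
    - {"delta_pos":[0.0563,0.015,-0.0175],"turn":[0,0,0],"fingers":1}
    - {"delta_pos":[0.0725,0.02,-0.0225],"turn":[0,0,0],"fingers":1}
    - {"delta_pos":[0.0863,0.0238,-0.0275],"turn":[0,0,0],"fingers":1}
    - {"delta_pos":[0.0963,0.0263,-0.03],"turn":[0,0,0],"fingers":1}
    - {"delta_pos":[0.1013,0.0275,-0.0325],"turn":[0,0,0],"fingers":1}
    - {"delta_pos":[0.1025,0.0288,-0.0325],"turn":[0,0,0],"fingers":1}
    - {"delta_pos":[0.1025,0.0288,-0.0325],"turn":[0,0,0],"fingers":1}
    - {"delta_pos":[0.1025,0.0288,-0.0325],"turn":[0,0,0],"fingers":1}

```text
clock: 22.58
position: [0.4752, 0.3643, 0.1679]
ee_rot: [0.567, 0.824, -0.0, 0.0]
ft_force: [0.8, -0.2, -7.1]
grip_width: 0.126
grasp_force: 78.0
```

```bash
python3 - <<'E'
from h import *
go([.4746,.365,.168],21)
plate(wshot("w13",1.0))
c=camera("scene"); np.savez("scene2",**c)
b=cv2.resize(c["color"][150:384,210:512,::-1],None,fx=2.4,fy=2.4,interpolation=cv2.INTER_CUBIC); cv2.imwrite("pics/scene2.png",b)
t=camera("top"); np.savez("top2",**t)
for n,c in(("top",t),("scene",c)):
    W=cloud(c); z=W[...,2]
    P=W[(z>.218)&(z<.232)&(W[...,0]>.38)&(W[...,0]<.64)&(W[...,1]>.52)&(W[...,1]<.66)]
    print(n,len(P),cv2.minAreaRect(P[:,:2].astype(np.float32)))
# blower front from the wrist cloud
W=wpts(dict(np.load("w13.npz"))); P=W[(W[...,1]>.48)&(W[...,1]<.6)&(abs(W[...,0]-.5)<.1)&(W[...,2]>.04)&(W[...,2]<.24)]
print("wrist blower",len(P),P.min(0) if len(P) else 0,P.max(0) if len(P) else 0)
E
```

```text
t 22.57 pos [0.4752 0.3643 0.1679] yaw 20.94 tilt 0.01 w 0.126 | delta [0.0009, -0.0003, -0.0001] turn [-0.0002, 0.0002, -0.0011]
plate 23379 z at tcp 0.1326 slope deg x,y [-0.   -0.03] z below tcp 0.0353
  well -0.04 -0.036 n 0 top above plate None
  well -0.04 0.036 n 0 top above plate None
  well 0.04 -0.036 n 1533 top above plate 0.0258
  well 0.04 0.036 n 1549 top above plate 0.0258
top 1254 ((0.5062609910964966, 0.5740842819213867), (0.08283302187919617, 0.1474403291940689), 80.39541625976562)
scene 1141 ((0.5081139206886292, 0.5755337476730347), (0.08245208114385605, 0.1490582823753357), 80.7669677734375)
wrist blower 10066 [0.44489481 0.51778273 0.04324595] [0.57101419 0.54123367 0.20452443]
```

View pics/scene2.png

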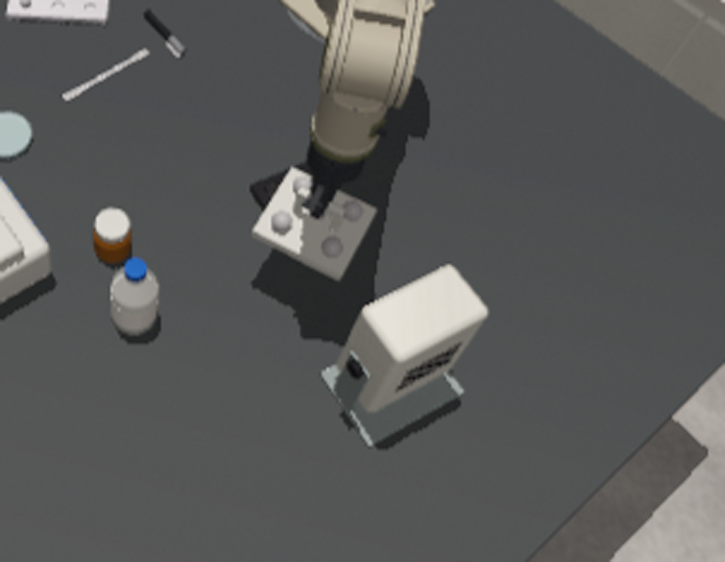

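The scene view shows all four balls in the carrier, with the carrier level in front of the blower at (315,220). The face visible at (430,370) is the rear vent; the round grille faces the carrier, as in the top view. As a last check I'll fit the front plane and grille from the wrist cloud.

```bash
python3 - <<'E'
from h import *
d=dict(np.load("w13.npz")); W=wpts(d)
m=(W[...,1]>.515)&(W[...,1]<.56)&(abs(W[...,0]-.5)<.085)&(W[...,2]>.05)&(W[...,2]<.21)
P=W[m]
for _ in range(5):
    c=np.linalg.lstsq(np.c_[P[:,[0,2]],np.ones(len(P))],P[:,1],rcond=None)[0]; r=P[:,1]-np.c_[P[:,[0,2]],np.ones(len(P))]@c; P=P[abs(r)<.002]
n=np.array([c[0],-1,c[1]]); n/=np.linalg.norm(n); print("front normal",n.round(3),"yaw of back axis",np.degrees(np.arctan2(-n[1],-n[0])).round(2),len(P))
# grille: darkish pixels on the face
g=d["color"].mean(-1); Q=W[m&(np.abs(W[...,1]-(c[0]*W[...,0]+c[1]*W[...,2]+c[2]))<.006)]
k=g[m&(np.abs(W[...,1]-(c[0]*W[...,0]+c[1]*W[...,2]+c[2]))<.006)]
print("face extent",Q.min(0).round(3),Q.max(0).round(3)); D=Q[k<np.median(k)*.7]; print("dark",len(D),np.percentile(D,[2,98],axis=0).round(3))
y=lambda x,z:c[0]*x+c[1]*z+c[2]
print("plane y at .5006,.13:",y(.5006,.13))
p=np.array([*d["pos"][:2],.13]); f=np.array([0,c[2]+c[1]*.13,.13]); dist=abs((p-[0,y(0,.13),.13])@n); print("tcp axis to front",dist.round(4)); foot=p-n*dist; print("foot",foot.round(4))
E
```

```text
front normal [-0.097 -0.995  0.   ] yaw of back axis 84.43 5629
face extent [0.449 0.518 0.05 ] [0.571 0.538 0.205]
dark 2947 [[0.483 0.522 0.055]
 [0.553 0.534 0.182]]
plane y at .5006,.13: 0.529345030880463
tcp axis to front 0.1667
foot [0.4914 0.5302 0.13  ]
```

```bash
python3 - <<'E'
from h import *
d=dict(np.load("w13.npz")); t=dict(np.load("top.npz"))
for n,W in(("wrist",wpts(d)),("top",cloud(t))):
    for nm,f in(("rim",lambda P:np.hypot(P[:,0]-.5006,P[:,2]-.13)>.064),("grille",lambda P:np.hypot(P[:,0]-.5006,P[:,2]-.13)<.055)):
        P=W[(W[...,1]>.51)&(W[...,1]<.56)&(abs(W[...,0]-.5)<.085)&(W[...,2]>.045)&(W[...,2]<.212)]; P=P[f(P)]
        for tol in(.01,.005,.003,.002,.002):
            A=np.c_[P[:,[0,2]]-[.5006,.13],np.ones(len(P))]; c=np.linalg.lstsq(A,P[:,1],rcond=None)[0]; P=P[abs(P[:,1]-A@c)<tol]
        print(n,nm,len(P),"yaw",(90+np.degrees(np.arctan(c[0]))).round(2),"y at outlet",c[2].round(4),"zslope",c[1].round(3),P[:,0].min().round(3),P[:,0].max().round(3))
E
```

```text
wrist rim 2544 yaw 80.76 y at outlet 0.5338 zslope -0.001 0.459 0.57
wrist grille 3656 yaw 83.02 y at outlet 0.5289 zslope 0.004 0.474 0.555
top rim 368 yaw 80.37 y at outlet 0.5344 zslope -0.0 0.429 0.57
top grille 245 yaw 80.61 y at outlet 0.5297 zslope -0.001 0.446 0.555
```

The front face is confirmed: yaw 80.7°, y≈.533. A 2.5 mm nudge, let it settle, verify, and hand in.

In the tool's units: -0.002 m is -0.0025, -0.001 m is -0.0013.

move_arm:
  plan:
    - {"delta_pos":[0.0013,-0.0013,0],"turn":[0,0,0],"fingers":1}
    - {"delta_pos":[0.0025,-0.0025,0],"turn":[0,0,0],"fingers":1}
    - {"delta_pos":[0.0025,-0.0025,0],"turn":[0,0,0],"fingers":1}
    - {"delta_pos":[0.0025,-0.0025,0],"turn":[0,0,0],"fingers":1}
    - {"delta_pos":[0.0025,-0.0025,0],"turn":[0,0,0],"fingers":1}
    - {"delta_pos":[0.0025,-0.0025,0],"turn":[0,0,0],"fingers":1}
    - {"delta_pos":[0.0025,-0.0025,0],"turn":[0,0,0],"fingers":1}
    - {"delta_pos":[0.0025,-0.0025,0],"turn":[0,0,0],"fingers":1}

```text
clock: 23.72
position: [0.4725, 0.3659, 0.168]
ee_rot: [0.567, 0.824, 0.0, -0.0]
ft_force: [0.1, 0.9, -6.9]
grip_width: 0.125
grasp_force: 78.0
```

```bash
python3 - <<'E'
from h import *
go([.4727,.3654,.168],21); o=get_obs(); print(o["ft_force"],np.abs(o["joint_velocities"]).max())
plate(wshot("w14",1.0))
print(hand_in())
E
```

```text
t 23.73 pos [0.4725 0.3659 0.168 ] yaw 20.97 tilt 0.0 w 0.125 | delta [-0.0005, -0.0, 0.0] turn [0.0, -0.0001, -0.0006]
[ 0.07078298  0.88328271 -6.93013708] 0.0027431497030534326
plate 23357 z at tcp 0.1327 slope deg x,y [-0.   -0.01] z below tcp 0.0353
  well -0.04 -0.036 n 0 top above plate None
  well -0.04 0.036 n 0 top above plate None
  well 0.04 -0.036 n 1531 top above plate 0.0258
  well 0.04 0.036 n 1558 top above plate 0.0257
the job is handed in; nothing more can be done
None
```

Done and handed in at about 24 s: both stand balls are in the carrier's empty pockets, and the full carrier is held still and level about 17 cm straight in front of the grille, at its centre height.

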